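Stop, call and point out the wrong bush

ROBOT

A 6-joint arm with a two-finger parallel gripper is mounted at the origin on a cart in front of the work surface, level with it; the furniture and walls round the work are solid. World frame = base frame: x ahead of the robot, y to its left, z up, the work surface at z = 0. Lengths are in mm, angles in rad, forces in N, time in s.
With the tool pointing down it reaches from about 300 to 775 mm from the base axis. Payload 14.6 kg.
Tool frame: the origin (TCP) lies between the finger pads, 19 mm behind the fingertips; this is the grasp point; z points along the fingers, y is the line along which they close (so a half turn about z gives the same grasp; the last joint's range is limited). The gripper opens to 94 mm and grips with 3 to 60 N. Pads are 16 mm wide; open, the fingers measure 119 mm over their backs; the gripper's body (75 mm by 177 mm) begins 78 mm behind the grasp point.
Start: joints at [1.037, 0.3, 1.521, -0, 1.321, -0.067], TCP at [247.513, 491.148, 224.246] pointing down, gripper open.
Joint ranges: [-3.03, 3.03], [-0.79, 2.21], [0.23, 2.52], [-1.04, 4.18], [0, 3.07], [-2.55, 2.55]. Speed limits (rad/s): [2.22, 2.22, 2.57, 3.14, 3.14, 3.14].

INTERFACE

Orientations are given as [roll, pitch, yaw] about the fixed x, y, z axes, in that order (R = Rz(yaw) Ry(pitch) Rx(roll)).
In Python, from cell import manip gives the robot as it stands.
- The arm moves only by the shell command python3 nudge.py 'ROWS' [OPENING] [FORCE]. ROWS is a JSON list of rows, 1 to 5 of them, each an object with the fields pos (a list: dx, dy, dz in shares of 500 mm (1.0 is 500 mm)), rot (a list: a rotation vector rx, ry, rz in parts of the range, where 1.0 means 2 rad); a field left out counts as zero; each row is the pose to reach, as a shift and turn from the pose commanded when the command began, along the tool's axes at that moment; what a row does not reach only later rows make up. A row lasts 1/10 s, in which the tool goes at most 50 mm and 0.15 rad, less where a joint would pass 70% of its speed; a pose out of reach is approached as far as the arm can. OPENING is the finger opening in mm, set as the command begins (- or left out keeps the last). The fingers move at their own pace and stop on an object; FORCE is the grip in N (left out, the last holds). Time passes only in rows, so rows that do not move let the fingers close. It prints the time, the measured TCP pose, the force, the opening and the grip force at its end. Input that does not fit is refused with a message, and nothing moves.
- manip.read_state(): the state, without advancing time (a new reading comes with each control period).
- manip.camera(name): name is "scene" or "top" or "wrist"; returns (picture, depth): 480x640x3 uint8, red, green, blue; 480x640 float32, mm along the optical axis (not along the pixel's ray), 0 where there is no reading.
- manip.camera_info(name): a dict with "K" (3x3 intrinsics, pixels), "dist" ([k1, k2, p1, p2, k3] as OpenCV has them; the pictures are not rectified), "rvec" (rotation vector, rad) and "tvec" (3), from world to camera coordinates, as OpenCV has them; the wrist camera has in their place "mount" (4x4, takes a point from camera to tool coordinates, whose origin is the TCP and whose axes are the flange's). Camera axes: x right, y down, z forward; pixel columns grow to the right and rows downward; lengths in mm; the calibration is good to about 2 mm. A picture is of the moment at which its call begins: read the wrist's pose just before it. camera_info takes no time and is no camera call.
- manip.sign_off(): hands the job in; it is judged then, once.
The state is a dict: "clock": time; "joints": joint angles; "qd": joint speeds; "effort": joint torques, N m; "eef_pos": TCP position; "eef_rot": TCP orientation; "wrist_force": force on the tool from outside, world axes, zero at the start; "moment": the same for the moment, N m; "finger_gap": finger opening in mm; "finger_force": force on a finger pad.
Only numpy, scipy, OpenCV 4.12 (cv2) and the standard library are available. Lean on these libraries where they do the work, as an engineer would, in place of code of your own. Each camera call takes 0.05 s, during which the arm holds its last target. There are 200 camera calls.

TASK

One of the four bushes in the block on the transfer slide is the wrong length, so its flange stands proud. Push the carriage all the way to the stop at the right-hand end so that the block is parked for the team leader, press the blue call button fully in and let it go, then point at the proud bush: fingertips straight down, a centimetre or two above the middle of its flange, kept there for at least two seconds and still pointing when you finish. Do not touch any of the bushes, leave the other things on the bench alone, and pick nothing up.

Things in the scene. Friction and masses are not known exactly. Their poses are not given: they have to be found in the camera images.
- carriage (a joint): travel of the transfer slide's carriage in m: 0 at its loading end (robot's left), where it starts; 0.160 against the stop at the other end. Runs freely but for about 4 N of friction, stays where it is left; push it by the orange plate on its left end. It carries an aluminium block 110x120x30 mm, its top 86 mm above the bench, with four bores in a 52x60 mm pattern
- push_face (a point): middle of the outer face of the orange push plate on the carriage's left end (plate 100 mm wide, 8 mm thick, from 46 to 86 mm above the bench; this point at 66 mm). The slide's own end block below it reaches only 46 mm above the bench. The point's axes turn with the carriage: +y points out of the face; the carriage travels along the point's -y (roughly the robot's right)
- call_button_top (a point): centre of the top of the blue push button (30 mm dia) on the yellow-lidded grey call box (86x86 mm, lid 57 mm high; black collar 46 mm dia round the button, 69 mm high); the top stands 79 mm above the bench when released
- call_button (a joint): how far the call button is pressed, m: 0 released, 0.006 fully in; spring return, about 5 N fully in; goes down vertically
- bush_1: bronze-coloured flanged bush standing in one of the four bores of the block on the carriage (which bore varies): flange 34 mm dia and 5 mm thick, barrel 24 mm, hole 15 mm. Origin: centre of the flange's flat top face, z up. In a correctly seated bush this is 5 mm above the block's top; in the faulty one it is 15 mm above it (flange 10 mm proud)
- bush_2: bronze-coloured flanged bush standing in one of the four bores of the block on the carriage (which bore varies): flange 34 mm dia and 5 mm thick, barrel 24 mm, hole 15 mm. Origin: centre of the flange's flat top face, z up. In a correctly seated bush this is 5 mm above the block's top; in the faulty one it is 15 mm above it (flange 10 mm proud)
- bush_3: bronze-coloured flanged bush standing in one of the four bores of the block on the carriage (which bore varies): flange 34 mm dia and 5 mm thick, barrel 24 mm, hole 15 mm. Origin: centre of the flange's flat top face, z up. In a correctly seated bush this is 5 mm above the block's top; in the faulty one it is 15 mm above it (flange 10 mm proud)
- bush_4: bronze-coloured flanged bush standing in one of the four bores of the block on the carriage (which bore varies): flange 34 mm dia and 5 mm thick, barrel 24 mm, hole 15 mm. Origin: centre of the flange's flat top face, z up. In a correctly seated bush this is 5 mm above the block's top; in the faulty one it is 15 mm above it (flange 10 mm proud)
- spare_bush: loose bush of the same kind standing on the bench, 34 mm dia, 26 mm tall, origin at its top centre; a bystander
- caliper: digital caliper lying on the bench, 76x210x13 mm; a bystander
- tape_roll: roll of black tape lying flat, 62 mm dia, 19 mm high; a bystander
- battery: black power-tool battery, 99x67x42 mm; a bystander
- pulley: white pulley lying flat, 60 mm dia, 24 mm high; a bystander
- pliers: pliers with teal grips lying flat, 61x188x14 mm; a bystander
- hex_key: hex key lying flat, 35x93x6 mm; a bystander

How it is judged (in metres and radians):
On the way, in this order (a step that is already met when the one before it is completed fails the run):
1. the carriage stands against its right-hand stop (value of joint carriage above 0.156 m and velocity of joint carriage between -0.01 and 0.01 m/s), for 0.3 s.
2. the call button is pressed fully in (value of joint call_button above 0.0048 m and value of joint carriage above 0.156 m), for 0.05 s.
3. the fingertips point at the proud bush from just above for two seconds (((z of bush_1 in the frame of push_face above 0.031 m and horizontal distance between the grasp point and bush_1 below 0.015 m and z of the grasp point in the frame of bush_1 between 0.018 and 0.06 m) or (z of bush_2 in the frame of push_face above 0.031 m and horizontal distance between the grasp point and bush_2 below 0.015 m and z of the grasp point in the frame of bush_2 between 0.018 and 0.06 m) or (z of bush_3 in the frame of push_face above 0.031 m and horizontal distance between the grasp point and bush_3 below 0.015 m and z of the grasp point in the frame of bush_3 between 0.018 and 0.06 m) or (z of bush_4 in the frame of push_face above 0.031 m and horizontal distance between the grasp point and bush_4 below 0.015 m and z of the grasp point in the frame of bush_4 between 0.018 and 0.06 m)) and (angle between the grasp point's own z axis and vertical below 0.35 rad or angle between the grasp point's own z axis and vertical above 2.79 rad) and value of joint carriage above 0.156 m and value of joint call_button below 0.0015 m), for 2 s.
At the end, for the whole second after the job is handed in: carriage within 4 mm of its right-hand stop; call button out again; the four bushes upright in their bores as found; tool centre point within 15 mm sideways of the middle of the proud flange and 18 to 60 mm above it (fingertips about 0 to 40 mm), tool upright within 20 deg (all of step 3 and velocity of joint carriage between -0.01 and 0.01 m/s and z of bush_1 in the frame of push_face between 0.021 and 0.039 m and angle between each of bush_1, bush_2, bush_3, bush_4's own z axis and vertical below 0.12 rad and z of bush_2 in the frame of push_face between 0.021 and 0.039 m and z of bush_3 in the frame of push_face between 0.021 and 0.039 m and z of bush_4 in the frame of push_face between 0.021 and 0.039 m); the robot touches nothing.
It fails at once if a bush in the block is touched by the robot (contact force between any of the arm, the fingers and bush_1 above 0.3 N or contact force between any of the arm, the fingers and bush_2 above 0.3 N or contact force between any of the arm, the fingers and bush_3 above 0.3 N or contact force between any of the arm, the fingers and bush_4 above 0.3 N).
It fails at once if a bush is lifted out of its bore, pushed down or tipped (not (z of bush_1 in the frame of push_face between 0.021 and 0.039 m and angle between each of bush_1, bush_2, bush_3, bush_4's own z axis and vertical below 0.12 rad and z of bush_2 in the frame of push_face between 0.021 and 0.039 m and z of bush_3 in the frame of push_face between 0.021 and 0.039 m and z of bush_4 in the frame of push_face between 0.021 and 0.039 m)).
It fails at once if a bystander is shifted more than 10 mm (distance of any of spare_bush, caliper, tape_roll, battery, pulley, pliers, hex_key from where it was at the start of the episode above 0.01 m).
It also fails if it takes over 64 s, if anything falls off the work surface, if the arm or the gripper's body presses on something with over 40 N, if the wrist force passes 120 N, or if a joint passes its speed limit or range.

## Working session

There is one attempt and no reset: what is moved stays moved. The work goes in short steps, Python scripts to look and compute and a shell command to move; the robot and the scene stay as the last step left them, time stands still between calls to the robot, and variables do not carry over. Pictures are saved under pics/ and viewed, at most 10 in all, crops included, and the job is handed in when it is done.

```bash
ls; mkdir -p pics; cat > h.py <<'E'
import numpy as np,cv2
from cell import manip
from scipy.spatial.transform import Rotation as R
def cloud(n):
    im,d=manip.camera(n); i=manip.camera_info(n); K=np.array(i["K"],float)
    h,w=d.shape; u,v=np.meshgrid(np.arange(w),np.arange(h))
    p=cv2.undistortPoints(np.stack([u,v],-1).reshape(-1,1,2).astype(float),K,np.array(i["dist"],float)).reshape(h,w,2)
    P=np.dstack([p*d[...,None],d])
    Rm=cv2.Rodrigues(np.array(i["rvec"],float))[0]; t=np.array(i["tvec"],float).ravel()
    W=(P.reshape(-1,3)-t)@Rm; W=W.reshape(h,w,3); W[d<=0]=np.nan
    return im,W
E
python3 - <<'E'
from h import *
for n in ("top","scene"):
    im,W=cloud(n); cv2.imwrite(f"pics/{n}0.png",im[...,::-1]); np.save(n+"0.npy",W)
s=manip.read_state(); print(s)
E
```

```text
cell.py
nudge.py
pics
{'clock': 0.1, 'joints': array([ 1.03741298e+00,  3.00425331e-01,  1.52149750e+00,  2.10289067e-05,
        1.32071442e+00, -6.66047012e-02]), 'qd': array([-0.00026204, -0.00144701, -0.00102456,  0.00046542, -0.00279293,
        0.00075864]), 'effort': array([ 1.22379137e-03, -5.32646227e+01, -3.53283191e+01,  7.08780019e-02,
        2.35329353e-02, -5.05872106e-05]), 'eef_pos': array([247.39922864, 490.97994487, 223.74678671]), 'eef_rot': array([-3.14055173e+00, -8.98478177e-05,  2.67480875e+00]), 'wrist_force': array([-0.31579523, -0.31508612, -0.01003071]), 'moment': array([-0.04081295,  0.00174598, -0.00945224]), 'finger_force': 0.0, 'finger_gap': 93.89992877065274}
```

View pics/top0.png

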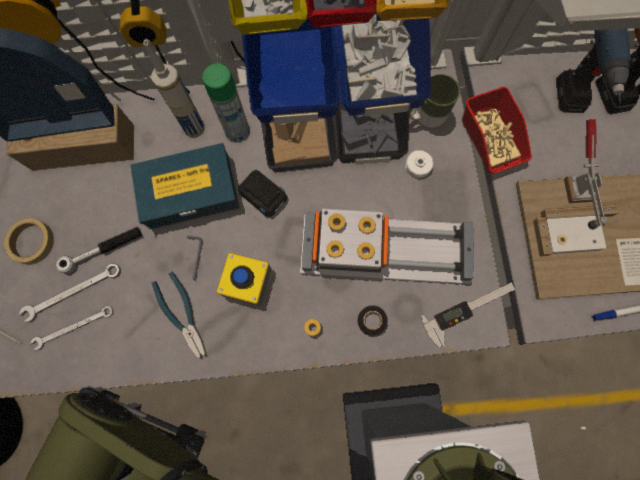

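View pics/scene0.png

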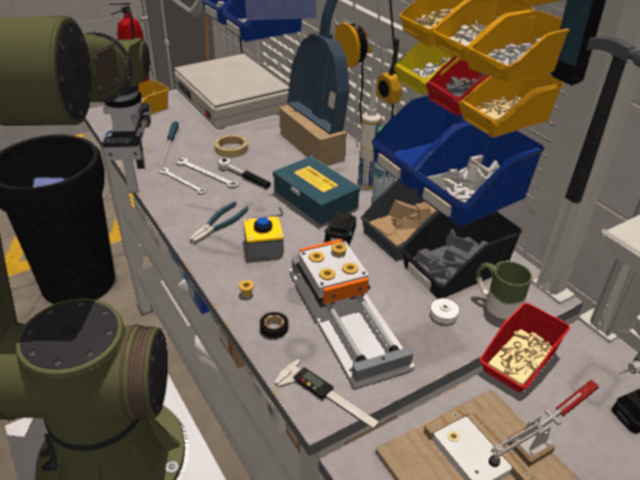

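The top view shows the bushes near (337,222), (367,222), (336,249) and (366,251), the left orange plate at about (318,238), and the button at (241,277). The scene view shows the same layout. Next I measure them.

```bash
python3 - <<'E'
from h import *
im=cv2.imread("pics/top0.png"); hsv=cv2.cvtColor(im,cv2.COLOR_BGR2HSV)
W=np.load("top0.npy"); 
x0,x1,y0,y1=295,480,195,295
roi=np.zeros(im.shape[:2],bool); roi[y0:y1,x0:x1]=1
H,S,V=cv2.split(hsv)
print("block top",np.nanmedian(W[232:242,345:358],axis=(0,1)))
br=roi&(H>12)&(H<28)&(S>110)&(W[...,2]>70)
n,l,st,c=cv2.connectedComponentsWithStats(br.astype(np.uint8))
for i in range(1,n):
    if st[i,4]>40:
        p=W[l==i]; print("bush",c[i],st[i,4],np.nanmedian(p,0),np.nanpercentile(p,[5,95],axis=0).round(0).tolist(), p[:,2].std())
orr=roi&(H<12)&(S>150)&(np.arange(640)[None]<330)
p=W[orr]; print("plate",orr.sum(),np.nanpercentile(p,[2,50,98],axis=0).round(1).tolist())
t=p[(p[:,2]>80)]; m=np.nanmean(t,0); u,s,v=np.linalg.svd(t[:,:2]-m[:2]); print("platetop",m,v[0],len(t),np.nanpercentile((t[:,:2]-m[:2])@v[1],[2,98]),np.ptp((t[:,:2]-m[:2])@v[0]))
# block direction from rails: block region heights 80-92
b=roi&(W[...,2]>81)&(W[...,2]<92); q=W[b][:,:2].astype(np.float32); r=cv2.minAreaRect(q); print("block rect",r)
bl=(H>100)&(H<125)&(S>140)&(W[...,2]>65); bl[:,:215]=0; bl[:,270:]=0; bl[:255]=0; bl[300:]=0
p=W[bl]; print("button",bl.sum(),np.nanmedian(p,0),np.nanpercentile(p,[3,97],axis=0).round(1).tolist())
lid=np.zeros_like(roi); lid[245:310,210:280]=1; lid&=(H>20)&(H<35)&(S>130)&(W[...,2]>50); print("lid",cv2.minAreaRect(W[lid][:,:2].astype(np.float32)),np.nanmedian(W[lid][:,2]))
# obstacles
for nm,(u,v) in dict(battery=(263,193),spares=(185,185),pulley=(420,164),spare=(313,327),pliers=(180,310),hex=(196,255),tape=(373,308),bin=(298,140),endL=(308,240)).items(): print(nm,np.nanmedian(W[v-3:v+4,u-3:u+4],axis=(0,1)).round(0))
E
```

```text
block top [542.123606   156.73818533  87.00931194]
bush [336.23786408 221.5       ] 206 [573.74709109 182.41019414 101.23721901] [[558.0, 170.0, 81.0], [585.0, 196.0, 104.0]] 6.9417422921690175
bush [366.56544503 224.59162304] 191 [563.20239211 122.95845938  91.31988369] [[548.0, 111.0, 80.0], [576.0, 137.0, 94.0]] 4.369448032335606
bush [334.6631016  248.45454545] 187 [520.88812084 191.63562027  91.47184398] [[507.0, 178.0, 81.0], [534.0, 205.0, 94.0]] 3.952298833410953
bush [365.40540541 250.36756757] 185 [511.51636244 132.02994567  91.66142523] [[497.0, 119.0, 81.0], [524.0, 146.0, 94.0]] 3.997375476178175
plate 173 [[504.6, 214.8, 36.0], [552.0, 225.2, 85.9], [598.7, 236.0, 89.2]]
platetop [552.5964892  224.89441095  86.2566562 ] [-0.98698591  0.16080676] 139 [-4.44400494  3.46318456] 98.12071420581361
block rect ((542.1961059570312, 157.1859130859375), (146.23712158203125, 111.32105255126953), 80.22727966308594)
button 168 [489.10669897 379.45111714  79.82578081] [[476.5, 368.0, 77.5], [501.5, 391.8, 82.8]]
lid ((489.2002258300781, 379.89129638671875), (86.75926971435547, 85.10305786132812), 69.58570098876953) 58.10077884994402
battery [667. 327.  42.]
spares [695. 485.  65.]
pulley [704. -22.  23.]
spare [380. 250.   1.]
pliers [443. 523.  -0.]
hex [558. 484.   1.]
tape [404. 124.  19.]
bin [782. 241.  39.]
endL [555. 242.  45.]
```

```bash
cat >> h.py <<'E'
def to(x,y,z,yaw=2.978):
    s=manip.read_state(); r=R.from_euler("xyz",s["eef_rot"]); g=R.from_euler("xyz",[np.pi,0,yaw])
    print("t",s["clock"],"pos",s["eef_pos"].round(1),"rot",s["eef_rot"].round(3),"F",s["wrist_force"].round(1),"gap",round(s["finger_gap"],1),"j",s["joints"].round(2))
    print("shift",r.inv().apply(np.array([x,y,z])-s["eef_pos"]).round(1),(r.inv()*g).as_rotvec().round(3))
E
python3 -c "
from h import *
to(560,273,200)"
```

```text
t 0.1 pos [247.4 491.  223.7] rot [-3.141 -0.     2.675] F [-0.3 -0.3 -0. ] gap 93.9 j [ 1.04  0.3   1.52  0.    1.32 -0.07]
shift [-377.3  -54.    23.8] [-0.001 -0.    -0.303]
```

Careful with the scale: shifts go in shares of 500 mm and turns go in shares of 2 rad. That gives: -200 mm / 500 = -0.4, -160 mm / 500 = -0.32, -0.303 rad / 2 = -0.1515.

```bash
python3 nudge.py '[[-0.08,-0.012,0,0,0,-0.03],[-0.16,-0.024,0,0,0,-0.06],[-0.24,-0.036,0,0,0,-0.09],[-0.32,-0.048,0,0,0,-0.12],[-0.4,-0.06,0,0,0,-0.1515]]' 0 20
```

```text
refused: ROWS must be a list of objects, one for each row. Nothing was moved.
```

The call was refused and nothing moved: it wants a list of objects, one for each row. Same move again in that form.

```bash
python3 nudge.py '[{"pos":[-0.08,-0.012,0],"rot":[0,0,-0.03]},{"pos":[-0.16,-0.024,0],"rot":[0,0,-0.06]},{"pos":[-0.24,-0.036,0],"rot":[0,0,-0.09]},{"pos":[-0.32,-0.048,0],"rot":[0,0,-0.12]},{"pos":[-0.4,-0.06,0],"rot":[0,0,-0.1515]}]' 0 20; python3 -c "
from h import *
to(560,273,200)"
```

```text
clock: 0.6
eef_pos: [413.7, 373.1, 224.0]
eef_rot: [-3.141, -0.0, 2.98]
wrist_force: [-0.4, -0.2, 0.2]
finger_gap: 57.3
finger_force: 0.0
t 0.6 pos [413.7 373.1 224. ] rot [-3.141 -0.     2.98 ] F [-0.4 -0.2  0.2] gap 57.3 j [ 0.67  0.32  1.5   0.    1.33 -0.74]
shift [-160.5  -75.3   24. ] [-0.    -0.     0.002]
```

Scaled: -160 mm / 500 = -0.32, -120 mm / 500 = -0.24.

```bash
python3 nudge.py '[{"pos":[-0.08,-0.038,0]},{"pos":[-0.16,-0.076,0]},{"pos":[-0.24,-0.114,0.02]},{"pos":[-0.32,-0.15,0.04]},{"pos":[-0.32,-0.15,0.048]}]'; python3 nudge.py '[{},{},{}]'; python3 -c "
from h import *
to(558.5,260,74)"
```

```text
clock: 1.1
eef_pos: [560.9, 270.8, 198.2]
eef_rot: [-3.14, -0.002, 2.973]
wrist_force: [-0.2, 0.3, 0.2]
finger_gap: 17.5
finger_force: 0.0
clock: 1.4
eef_pos: [557.6, 275.2, 200.9]
eef_rot: [3.141, 0.001, 2.979]
wrist_force: [0.1, -0.4, 0.1]
finger_gap: 0.8
finger_force: 0.0
t 1.4 pos [557.6 275.2 200.9] rot [3.141e+00 1.000e-03 2.979e+00] F [ 0.1 -0.4  0.1] gap 0.8 j [ 0.4   0.48  1.33  0.    1.33 -1.01]
shift [ -3.3 -14.9 126.9] [0.    0.001 0.001]
```

Scaled: 126 mm / 500 = 0.252, 122 mm / 500 = 0.244.

```bash
python3 nudge.py '[{"pos":[-0.002,0,0.07]},{"pos":[-0.004,0,0.14]},{"pos":[-0.006,0,0.21]},{"pos":[-0.006,0,0.244]},{"pos":[-0.006,0,0.252]}]'; python3 nudge.py '[{"pos":[0,-0.01,0]},{"pos":[0,-0.02,0]},{"pos":[0,-0.03,0]},{"pos":[0,-0.036,0]},{"pos":[0,-0.04,0]}]';  python3 -c "
from h import *
to(553.2+.163*14,228.9+14,74)"
```

```text
clock: 1.9
eef_pos: [559.9, 274.2, 72.6]
eef_rot: [-3.14, -0.002, 2.979]
wrist_force: [0.3, -0.2, 0.2]
finger_gap: 0.3
finger_force: 0.0
clock: 2.4
eef_pos: [558.1, 253.7, 74.8]
eef_rot: [3.141, 0.001, 2.977]
wrist_force: [-0.1, -0.5, -0.7]
finger_gap: 0.6
finger_force: 0.0
t 2.4 pos [558.1 253.7  74.8] rot [3.141e+00 1.000e-03 2.977e+00] F [-0.1 -0.5 -0.7] gap 0.6 j [ 0.37  0.59  1.47 -0.    1.08 -1.04]
shift [  0.8 -11.    0.8] [ 0.     0.001 -0.001]
```

Scaled: -25 mm / 500 = -0.05, -18 mm / 500 = -0.036.

```bash
python3 nudge.py '[{"pos":[0,-0.008,0]},{"pos":[0,-0.016,0]},{"pos":[0,-0.024,0]},{"pos":[0,-0.036,0]},{"pos":[0,-0.05,0]}]'; python3 nudge.py '[{"pos":[0,-0.016,0]},{"pos":[0,-0.032,0]},{"pos":[0,-0.048,0]},{"pos":[0,-0.064,0]},{"pos":[0,-0.08,0]}]';  python3 -c "
from h import *
to(527.1+.163*12.5,71+12.5,74)"
```

```text
clock: 2.9
eef_pos: [553.8, 229.6, 74.3]
eef_rot: [3.141, 0.0, 2.978]
wrist_force: [1.0, 3.5, -1.6]
finger_gap: 0.7
finger_force: 2.4
clock: 3.4
eef_pos: [547.1, 189.8, 74.3]
eef_rot: [3.141, -0.0, 2.978]
wrist_force: [-0.6, 5.7, -1.3]
finger_gap: 0.5
finger_force: 2.5
t 3.4 pos [547.1 189.8  74.3] rot [ 3.141 -0.     2.978] F [-0.6  5.7 -1.3] gap 0.5 j [ 0.27  0.53  1.58  0.    1.04 -1.14]
shift [   0.4 -107.8    0.2] [ 0.001 -0.    -0.   ]
```

Scaled: -50 mm / 500 = -0.1, -40 mm / 500 = -0.08.

```bash
python3 nudge.py '[{"pos":[0,-0.02,0]},{"pos":[0,-0.04,0]},{"pos":[0,-0.06,0]},{"pos":[0,-0.08,0]},{"pos":[0,-0.1,0]}]'; python3 nudge.py '[{"pos":[0,-0.02,0]},{"pos":[0,-0.04,0]},{"pos":[0,-0.058,0]},{"pos":[0,-0.074,0]},{"pos":[0,-0.088,0]}]'; python3 nudge.py '[{"pos":[0,-0.006,0]},{"pos":[0,-0.012,0]},{"pos":[0,-0.018,0]},{"pos":[0,-0.022,0]},{"pos":[0,-0.024,0]}]';  python3 -c "
from h import *
to(527.1+.163*12.5,71+12.5,74)"
```

```text
clock: 3.9
eef_pos: [538.8, 140.4, 74.2]
eef_rot: [3.141, -0.001, 2.978]
wrist_force: [-1.5, 5.5, -0.1]
finger_gap: 0.2
finger_force: 2.6
clock: 4.4
eef_pos: [531.5, 96.9, 74.2]
eef_rot: [3.141, -0.001, 2.978]
wrist_force: [-2.2, 4.8, 0.9]
finger_gap: 0.2
finger_force: 2.4
clock: 4.9
eef_pos: [529.7, 85.4, 74.2]
eef_rot: [3.142, -0.001, 2.978]
wrist_force: [-3.1, 4.3, 0.2]
finger_gap: 0.6
finger_force: 2.1
t 4.9 pos [529.7  85.4  74.2] rot [ 3.142e+00 -1.000e-03  2.978e+00] F [-3.1  4.3  0.2] gap 0.6 j [ 0.09  0.44  1.7   0.    1.   -1.32]
shift [ 0.3 -1.9  0.2] [ 0.    -0.001 -0.   ]
```

Creep until the stop shows in the force.

Scaled: -3 mm / 500 = -0.006, -2 mm / 500 = -0.004.

```bash
python3 nudge.py '[{"pos":[0,-0.002,0]},{"pos":[0,-0.004,0]},{"pos":[0,-0.006,0]},{"pos":[0,-0.006,0]}]'; python3 nudge.py '[{"pos":[0,-0.002,0]},{"pos":[0,-0.004,0]},{"pos":[0,-0.006,0]},{"pos":[0,-0.006,0]}]'
```

```text
clock: 5.3
eef_pos: [529.7, 85.1, 74.3]
eef_rot: [3.137, 0.0, 2.978]
wrist_force: [2.0, 26.1, -3.4]
finger_gap: 0.2
finger_force: 12.9
clock: 5.7
eef_pos: [529.7, 84.9, 74.4]
eef_rot: [3.133, 0.001, 2.979]
wrist_force: [6.4, 50.0, -7.9]
finger_gap: 0.5
finger_force: 25.1
```

The stop is reached: force rose to 50 N with no more travel. I back off and go up.

Scaled: 40 mm / 500 = 0.08, 28 mm / 500 = 0.056.

```bash
python3 nudge.py '[{"pos":[0,0.006,0]},{"pos":[0,0.012,0]},{"pos":[0,0.032,0]},{"pos":[0,0.056,0]},{"pos":[0,0.08,0]}]'; python3 nudge.py '[{"pos":[0,0,-0.06]},{"pos":[0,0,-0.12]},{"pos":[0,0,-0.18]},{"pos":[0,0,-0.22]},{"pos":[0,0,-0.24]}]'; python3 - <<'E'
from h import *
im,W=cloud("top"); cv2.imwrite("pics/top1.png",cv2.resize(im[180:300,200:500,::-1],None,fx=2.6,fy=2.6)); np.save("top1.npy",W)
hsv=cv2.cvtColor(im,cv2.COLOR_RGB2HSV); H,S,V=cv2.split(hsv)
roi=np.zeros(H.shape,bool); roi[190:295,300:480]=1
br=roi&(H>12)&(H<28)&(S>110)&(W[...,2]>70)
n,l,st,c=cv2.connectedComponentsWithStats(br.astype(np.uint8))
for i in range(1,n):
    if st[i,4]>40:
        p=W[l==i]; print("bush",c[i].round(),st[i,4],np.nanmedian(p,0).round(1))
to(489.1,379.6,130)
E
```

```text
clock: 6.2
eef_pos: [535.9, 119.7, 74.3]
eef_rot: [-3.141, 0.0, 2.978]
wrist_force: [0.1, 0.4, 0.4]
finger_gap: 0.7
finger_force: 0.0
clock: 6.7
eef_pos: [536.2, 119.5, 196.2]
eef_rot: [3.141, 0.002, 2.978]
wrist_force: [-0.8, -0.5, -0.0]
finger_gap: 0.4
finger_force: 0.0
t 6.75 pos [536.3 119.5 196.7] rot [3.141e+00 3.000e-03 2.978e+00] F [0.2 0.2 0.9] gap 0.5 j [ 0.15  0.32  1.56 -0.    1.26 -1.25]
shift [ 89.1 248.9  66.6] [0.001 0.003 0.   ]
```

View pics/top1.png

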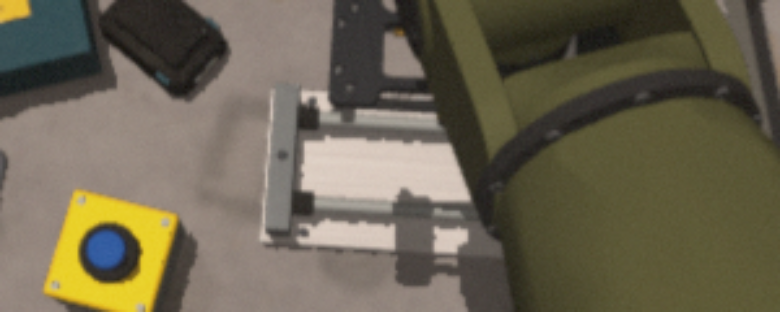

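The arm hides the block here; only the empty left rails and the button (picture 108,248) show. I move over the button and look again from there.

Scaled: 210 mm / 500 = 0.42, 168 mm / 500 = 0.336.

```bash
python3 nudge.py '[{"pos":[0.03,0.084,0]},{"pos":[0.06,0.168,0]},{"pos":[0.09,0.252,0]},{"pos":[0.12,0.336,0]},{"pos":[0.15,0.42,0]}]'; python3 nudge.py '[{"pos":[0.014,0.04,0]},{"pos":[0.028,0.07,0.02]},{"pos":[0.028,0.078,0.05]},{"pos":[0.028,0.078,0.08]},{"pos":[0.028,0.078,0.1]}]';python3 nudge.py '[{},{},{}]'; python3 - <<'E'
from h import *
im,W=cloud("top"); cv2.imwrite("pics/top2.png",cv2.resize(im[180:300,200:500,::-1],None,fx=2.6,fy=2.6)); np.save("top2.npy",W)
hsv=cv2.cvtColor(im,cv2.COLOR_RGB2HSV); H,S,V=cv2.split(hsv)
roi=np.zeros(H.shape,bool); roi[190:295,300:480]=1
br=roi&(H>12)&(H<28)&(S>110)&(W[...,2]>70)
n,l,st,c=cv2.connectedComponentsWithStats(br.astype(np.uint8))
for i in range(1,n):
    if st[i,4]>40:
        p=W[l==i]; print("bush",c[i].round(),st[i,4],np.nanmedian(p,0).round(1))
to(489.1,379.6,104)
E
```

```text
clock: 7.25
eef_pos: [494.9, 340.1, 192.9]
eef_rot: [-3.14, -0.001, 2.978]
wrist_force: [0.5, 0.7, -0.1]
finger_gap: 0.3
finger_force: 0.0
clock: 7.75
eef_pos: [488.3, 377.7, 141.6]
eef_rot: [-3.14, -0.002, 2.977]
wrist_force: [-0.8, 0.2, 0.5]
finger_gap: 0.2
finger_force: 0.0
clock: 8.05
eef_pos: [488.9, 378.8, 145.0]
eef_rot: [3.141, 0.001, 2.977]
wrist_force: [-0.4, 1.2, 0.2]
finger_gap: 0.5
finger_force: 0.0
bush [418. 227.] 211 [546.3  24.  101.2]
bush [448. 230.] 195 [535.6 -35.2  91.4]
bush [417. 254.] 191 [494.3  33.2  91.5]
bush [448. 255.] 195 [483.9 -26.8  91.7]
t 8.1 pos [488.8 378.9 145.1] rot [3.141e+00 1.000e-03 2.977e+00] F [1.  0.6 1.1] gap 0.6 j [ 0.6   0.52  1.4   0.    1.22 -0.81]
shift [-0.2  0.7 41.1] [ 0.001  0.001 -0.001]
```

View pics/top2.png

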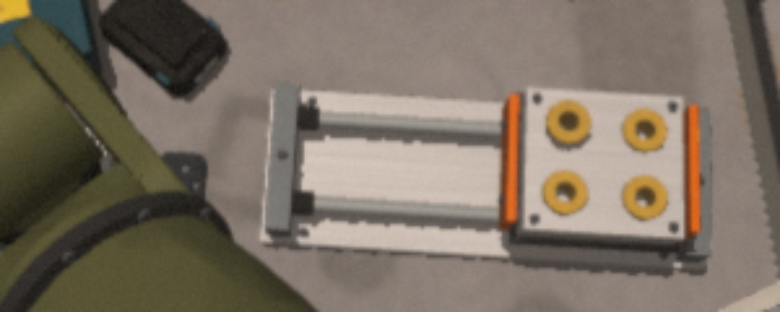

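The carriage has travelled about 160 mm and sits against the right end block. The proud bush is the far-left one (picture 569,122), at (546.5, 24.5, 101). Next is the button.

```bash
python3 nudge.py '[{"pos":[0,0,0.03]},{"pos":[0,0,0.06]},{"pos":[0,0,0.076]},{"pos":[0,0,0.08]},{"pos":[0,0,0.08]}]'; python3 nudge.py '[{"pos":[0,0,0.006]},{"pos":[0,0,0.01]},{"pos":[0,0,0.014]},{"pos":[0,0,0.016]},{"pos":[0,0,0.018]}]'; python3 nudge.py '[{"pos":[0,0,0.002]},{"pos":[0,0,0.004]},{"pos":[0,0,0.006]},{"pos":[0,0,0.006]}]'
```

```text
clock: 8.6
eef_pos: [488.3, 379.0, 103.7]
eef_rot: [-3.141, -0.001, 2.978]
wrist_force: [0.3, 0.3, -0.4]
finger_gap: 0.5
finger_force: 0.0
clock: 9.1
eef_pos: [488.5, 379.2, 95.5]
eef_rot: [3.141, 0.0, 2.978]
wrist_force: [-0.9, -0.9, 3.0]
finger_gap: 0.5
finger_force: 1.6
clock: 9.5
eef_pos: [488.5, 379.1, 92.6]
eef_rot: [3.141, 0.0, 2.978]
wrist_force: [-1.1, -0.1, 5.6]
finger_gap: 0.8
finger_force: 2.9
```

Scaled: 2 mm / 500 = 0.004, 1 mm / 500 = 0.002.

```bash
python3 nudge.py '[{"pos":[0,0,0.002]},{"pos":[0,0,0.004]},{"pos":[0,0,0.004]},{"pos":[0,0,0.004]}]'
```

```text
clock: 9.9
eef_pos: [488.6, 379.2, 92.3]
eef_rot: [3.141, 0.001, 2.978]
wrist_force: [-7.0, -4.8, 21.0]
finger_gap: 0.6
finger_force: 10.7
```

The button has bottomed out (21 N). I release it and rise.

Scaled: -110 mm / 500 = -0.22, -75 mm / 500 = -0.15.

```bash
python3 nudge.py '[{"pos":[0,0,-0.01]},{"pos":[0,0,-0.03]},{"pos":[0,0,-0.08]},{"pos":[0,0,-0.15]},{"pos":[0,0,-0.22]}]';python3 -c "
from h import *
to(546.5,24.5,185)"
```

```text
clock: 10.4
eef_pos: [488.0, 378.8, 201.2]
eef_rot: [-3.141, -0.001, 2.978]
wrist_force: [-0.1, -0.2, 0.1]
finger_gap: 0.6
finger_force: 0.0
t 10.4 pos [488.  378.8 201.2] rot [-3.141e+00 -1.000e-03  2.978e+00] F [-0.1 -0.2  0.1] gap 0.6 j [ 0.6   0.47  1.34 -0.    1.33 -0.81]
shift [-115.5 -340.    16.4] [-0.001 -0.001 -0.   ]
```

Scaled: -190 mm / 500 = -0.38, -152 mm / 500 = -0.304.

```bash
python3 nudge.py '[{"pos":[-0.026,-0.076,0]},{"pos":[-0.052,-0.152,0]},{"pos":[-0.078,-0.228,0]},{"pos":[-0.104,-0.304,0]},{"pos":[-0.13,-0.38,0]}]'; python3 nudge.py '[{"pos":[-0.026,-0.076,0]},{"pos":[-0.052,-0.152,0]},{"pos":[-0.078,-0.228,0]},{"pos":[-0.096,-0.28,0]},{"pos":[-0.1,-0.3,0]}]';python3 nudge.py '[{},{},{}]'; python3 -c "
from h import *
to(546.5,24.5,137)"
```

```text
clock: 10.9
eef_pos: [521.4, 179.4, 200.3]
eef_rot: [-3.141, -0.0, 2.978]
wrist_force: [-0.1, -0.1, 0.2]
finger_gap: 0.7
finger_force: 0.0
clock: 11.4
eef_pos: [546.5, 22.6, 200.2]
eef_rot: [-3.141, -0.0, 2.975]
wrist_force: [-0.5, 0.3, -0.1]
finger_gap: 0.6
finger_force: 0.0
clock: 11.7
eef_pos: [546.3, 26.1, 200.2]
eef_rot: [3.142, -0.0, 2.979]
wrist_force: [-0.2, 1.0, 0.4]
finger_gap: 0.3
finger_force: 0.0
t 11.7 pos [546.3  26.1 200.2] rot [ 3.142 -0.     2.979] F [-0.2  1.   0.4] gap 0.3 j [-0.02  0.31  1.56  0.    1.27 -1.43]
shift [-0.5 -1.5 63.2] [ 0.    -0.     0.001]
```

Scaled: 63 mm / 500 = 0.126, 60 mm / 500 = 0.12.

```bash
python3 nudge.py '[{"pos":[0,-0.002,0.04]},{"pos":[0,-0.002,0.08]},{"pos":[0,-0.002,0.104]},{"pos":[0,-0.002,0.12]},{"pos":[0,-0.002,0.126]}]'; for i in 1 2 3 4 5; do python3 nudge.py '[{},{},{},{},{}]' >/dev/null; done; python3 - <<'E'
from h import *
im,W=cloud("scene"); cv2.imwrite("pics/sc3.png",cv2.resize(im[160:400,200:520,::-1],None,fx=2.4,fy=2.4))
to(546.5,24.5,137)
E
```

```text
clock: 12.2
eef_pos: [546.2, 24.3, 136.8]
eef_rot: [-3.142, -0.001, 2.978]
wrist_force: [0.4, -0.7, 0.5]
finger_gap: 0.6
finger_force: 0.0
t 14.75 pos [546.3  23.9 137.3] rot [-3.142  0.     2.978] F [ 1.   0.4 -0.1] gap 0.9 j [-0.02  0.38  1.63 -0.    1.13 -1.43]
shift [-0.1  0.7  0.3] [-0.  0. -0.]
```

View pics/sc3.png

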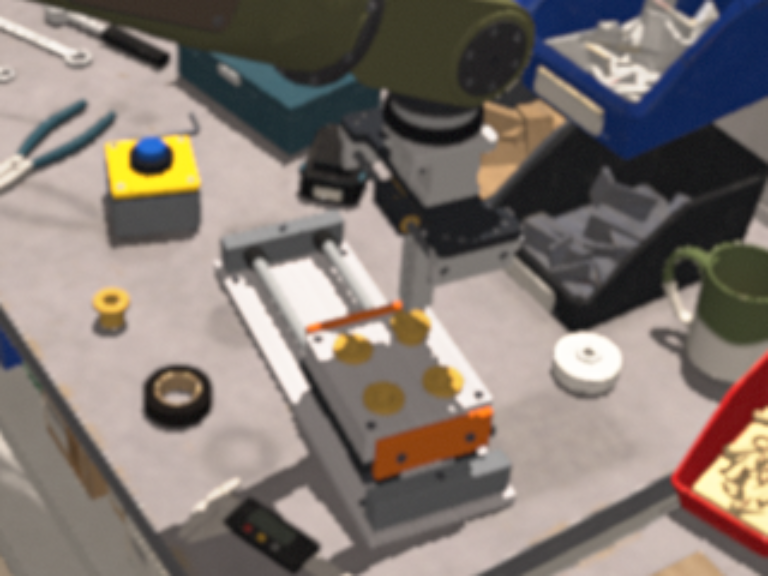

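The fingertips (415,300) stand just above the far-left bush (412,326). The button is out, and no bystander looks out of place in this view.

```bash
python3 -c "
from cell import manip
print(manip.sign_off())"
```

```text
the job is handed in; nothing more can be done
None
```

The job is handed in, though no verdict came back: the carriage is against the right-hand stop, the call button was pressed fully in and released, and the fingertips are pointing down about 17 mm above the proud far-left bush.

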